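# Put the ceramic reference bars back in their case

### The arm

A 6-joint arm with a two-finger parallel gripper is mounted at the origin on the work surface. World frame = base frame: x ahead of the robot, y to its left, z up, the work surface at z = 0. Lengths are in mm, angles in rad, forces in N, time in s.
With the tool pointing down it reaches from about 275 to 750 mm from the base axis. Payload 10.2 kg.
Tool frame: the origin (TCP) lies midway between the tips of the shut fingers; the grasp point (between the pads) lies 19 mm behind it; y points along the fingers, x is the direction in which the jaws open and shut, and the axes are right-handed (so a half turn about y gives the same grasp; the last joint's range is limited). The gripper opens to 88 mm and grips with 3 to 60 N. Pads are 18 mm wide; open, the fingers measure 123 mm over their backs; the gripper's body (75 mm by 187 mm) begins 45 mm behind the grasp point.
Start: joints at [0.915, 0.313, 1.498, -0, 1.331, -0.223], TCP at [220.205, 476.593, 238.72] pointing down, gripper open.
Joint ranges: [-2.94, 2.94], [-0.97, 2.17], [0.19, 2.56], [-1.23, 4.37], [0.02, 3.11], [-2.88, 2.88]. Speed limits (rad/s): [2.39, 2.39, 3.01, 3.14, 3.14, 3.14].

### API

Orientations are given as a 3x3 rotation matrix whose columns are the frame's x, y, z axes.
In Python, from plant import observe, read_camera, get_calibration, job_done gives the robot as it stands. The module is installed in compiled form; this text tells all that it offers.
- The arm moves only by the tool move_arm, never from a script. Its argument "moves" is a list of rows, each an object of numbers: "wx", "wy", "wz": the turn, a rotation vector about the tool's x, y, z in rad; "dx", "dy", "dz": the shift along the tool's x, y, z in mm; "hand": the finger opening in mm, from 0 to 88.1. In form: [{"wx": .., "wy": .., "wz": .., "dx": .., "dy": .., "dz": .., "hand": ..}, ...]. A call has exactly 5 rows; each row is the pose to reach, as a shift and turn from the pose commanded when the call began, along the tool's axes at that moment; what a row does not reach only later rows make up. A row lasts 1/8 s, in which the tool goes at most 62.5 mm and 10.7 degrees, less where a joint would pass 70% of its speed; a pose out of reach is approached as far as the arm can. A call with a gripper value outside its range is refused whole. The fingers move at their own pace and stop on an object; the grip force is fixed at half the most. Time passes only in rows, so rows that repeat a pose let the fingers close, or fill a call up. It gives the time, the measured TCP pose, the force and the opening at its end, in the units of the state.
- observe(): the state, without advancing time (a new reading comes with each control period).
- read_camera(name): name is "side" or "top"; returns (picture, depth): 420x560x3 uint8, red, green, blue; 420x560 float32, mm along the optical axis (not along the pixel's ray), 0 where there is no reading.
- get_calibration(name): a dict with "K" (3x3 intrinsics, pixels), "k1" (the pictures are not rectified: a ray, as slopes to the right and down, at radius r is drawn at 1 + k1 r^2 times it, then the intrinsics apply), "extrinsics" (4x4, takes a point from camera to world coordinates). Camera axes: x right, y down, z forward; pixel columns grow to the right and rows downward; lengths in mm; the calibration is good to about 2 mm. A picture is of the moment at which its call begins. get_calibration takes no time and is no camera call.
- job_done(): hands the job in, once; it reports no verdict.
The state is a dict: "time": time; "joints": joint angles; "qvel": joint speeds; "joint_efforts": joint torques, N m; "eef_pos": TCP position; "eef_rot": TCP orientation; "wrist_force": force on the tool from outside, world axes, zero at the start; "torque": the same for the moment, N m; "gripper_width": finger opening in mm.
Only numpy, scipy, OpenCV 4.12 (cv2) and the standard library are available. Lean on these libraries where they do the work, as an engineer would, in place of code of your own. Each camera call takes 0.05 s, during which the arm holds its last target. There are 200 camera calls.

### The job

Put the two white ceramic reference bars from the granite plate back into the wooden case, each lying fully down in the empty pocket of its own length, and leave them there. They chip easily: grip them with no more than 15 newtons, and set each down gently, without dropping or knocking it. Leave the bar that is already in the case and all other things where they are.

Things in the scene. Friction and masses are not known exactly. Their poses are not given: they have to be found in the camera images.
- plate: (Sizes in mm.) Dark granite surface plate, fixed, 340 (x) x 320 (y) x 50 high. Origin at the centre of its underside; z up; its top is 50 above the work surface.
- case: (Sizes in mm.) Wooden storage case (open tray), fixed, 190 (x) x 210 (y) x 26 high, origin at the centre of its underside. Three rectangular blue-lined pockets, 12 deep, run along its own x axis side by side at 64 pitch; each pocket is 34 wide and 12 longer than its bar. A seated bar stands 18 proud of the case's top. A small brass catch is on its -x side.
- bar_long: (Sizes in mm.) White ceramic reference bar, brittle, 140 long (own x) x 24 wide (own y) x 30 high (own z), about 392 g (may vary by a quarter); a light grip of 6 N at its middle is enough to carry it. Origin at its centre, so its underside is 15 below and its top 15 above. Starts lying on the granite plate.
- pocket_long (a point): (Sizes in mm.) Centre of the floor of the pocket for the 140 bar (152 x 34, floor 14 above the work surface, 12 below the case's top), axes as the case's: the pocket's length is along x. Pocket on the case's +y side.
- bar_medium: (Sizes in mm.) White ceramic reference bar, brittle, 110 long (own x) x 24 wide (own y) x 30 high (own z), about 308 g (may vary by a quarter); a light grip of 6 N at its middle is enough to carry it. Origin at its centre, so its underside is 15 below and its top 15 above. Starts lying on the granite plate.
- pocket_medium (a point): (Sizes in mm.) Centre of the floor of the pocket for the 110 bar (122 x 34, floor 14 above the work surface, 12 below the case's top), axes as the case's: the pocket's length is along x. Middle pocket.
- bar_short: (Sizes in mm.) White ceramic reference bar, brittle, 80 long (own x) x 24 wide (own y) x 30 high (own z), about 224 g; a light grip of 6 N at its middle is enough to carry it. Origin at its centre, so its underside is 15 below and its top 15 above. It already lies in its own pocket and stays there.
- pocket_short (a point): (Sizes in mm.) Centre of the floor of the pocket for the 80 bar (92 x 34, floor 14 above the work surface, 12 below the case's top), axes as the case's: the pocket's length is along x. Pocket on the case's -y side.
- ring: (Sizes in mm.) Loose steel ring gauge lying flat, 64 outside diameter, 22 high, on the granite plate. Leave alone. Origin at the centre of its underside.
- blocks: (Sizes in mm.) Loose steel and aluminium gauge block stack, 35 x 30 x 42 high, on the granite plate. Leave alone. Origin at the centre of its underside.
- dial: (Sizes in mm.) Loose dial gauge lying face up, black, 58 diameter, 22 thick, with stems along its own y (58 to +y, 40 to -y from its centre), on the granite plate. Leave alone. Origin at the centre of its underside.
- screwdriver: (Sizes in mm.) Loose yellow-handled screwdriver, 170 long, lying on the table beyond the case. Leave alone. Origin at the middle of its length, at its underside.
- cleaner: (Sizes in mm.) Loose white bottle with blue cap, 60 diameter, 140 high, standing on the table to the right of the case. Leave alone. Origin at the centre of its underside.
- flange: (Sizes in mm.) Loose aluminium flange, 110 diameter, 36 high, on the table to the right, nearer the robot than the bottle. Leave alone. Origin at the centre of its underside.
Things that resemble listed ones, but are neither listed nor needed, are in the scene too. Leave any black or green look-alike of the bar_medium alone. Leave any blue look-alike of the bar_long alone.

How it is judged:
By the outcome, as a careful person would: the job done as asked, in the order asked, and still so for the second after the job is handed in, with the robot touching nothing.
It also fails if it takes over 64 s, if anything falls off the work surface, if the arm or the gripper's body presses on something with over 40 N, if the wrist force passes 120 N, or if a joint passes its speed limit or range.

## Working session

There is one attempt and no reset: what is moved stays moved. The work goes in short steps, Python scripts to look and compute and a tool call to move; the robot and the scene stay as the last step left them, time stands still between calls to the robot, and variables do not carry over. Pictures are saved under pics/ and viewed, about 8 in all and at most 12, crops included, and the job is handed in when it is done.

Besides the shell and the picture viewer there is one more tool, called after ">>>" as name([rows], argument=value, ...), one row to a line, values as JSON. move_arm: Moves the arm, as the interface text tells. Its arguments: {"type":"object","properties":{"moves":{"type":"array","items":{"type":"object","properties":{"wx":{"type":"number"},"wy":{"type":"number"},"wz":{"type":"number"},"dx":{"type":"number"},"dy":{"type":"number"},"dz":{"type":"number"},"hand":{"type":"number"}}}}},"required":["moves"]}

```bash
mkdir -p pics; cat > h.py <<'E'
import numpy as np, cv2
from plant import observe, read_camera, get_calibration
def ray(name,uv):
    c=get_calibration(name);K=np.array(c["K"]);E=np.array(c["extrinsics"])
    d=(np.atleast_2d(uv)-K[:2,2])/[K[0,0],K[1,1]]
    u=d.copy()
    for _ in range(20): u=d/(1+c["k1"]*(u**2).sum(1,keepdims=True))
    return E[:3,3],u,E
def onplane(name,uv,z):
    o,u,E=ray(name,uv); D=np.c_[u,np.ones(len(u))]@E[:3,:3].T
    return o+D*((z-o[2])/D[:,2])[:,None]
def cloud(name,dep):
    h,w=dep.shape; v,u=np.mgrid[:h,:w]
    o,s,E=ray(name,np.c_[u.ravel(),v.ravel()].astype(float))
    return ((np.c_[s,np.ones(len(s))]*dep.reshape(-1,1))@E[:3,:3].T+o).reshape(h,w,3)
def snap(tag):
    r={}
    for n in("top","side"):
        p,d=read_camera(n); cv2.imwrite(f"pics/{tag}_{n}.png",p[:,:,::-1]); np.savez(f"pics/{tag}_{n}.npz",p=p,d=d); r[n]=(p,d)
    return r
E
python3 - <<'E'
from h import *
print(observe()); snap("a")
for n in("top","side"): print(get_calibration(n))
E
```

```text
{'time': 0.0, 'joints': array([ 9.14600646e-01,  3.13432367e-01,  1.49842639e+00, -8.40123412e-06,
        1.33102223e+00, -2.23392147e-01]), 'qvel': array([-0.00027811, -0.00203592, -0.00105328, -0.00167064, -0.00023692,
       -0.00042406]), 'joint_efforts': array([ 2.11819574e-04, -4.02220666e+01, -2.52270162e+01,  6.93947403e-02,
        3.52525699e-02, -4.18214881e-05]), 'eef_pos': array([220.04689301, 476.38413008, 238.17412634]), 'eef_rot': array([[ 4.19415171e-01, -7.79551999e-04, -9.07794198e-01],
       [ 9.07793661e-01, -1.02574583e-03,  4.19415804e-01],
       [-1.25812254e-03, -9.99999170e-01,  2.77459002e-04]]), 'wrist_force': array([-0.42730809,  0.43117009, -0.60880977]), 'torque': array([-0.00121305, -0.00087022, -0.02624559]), 'gripper_width': 87.54798122071175}
{'K': array([[520.68521703,   0.        , 277.01409846],
       [  0.        , 520.68521703, 217.73313459],
       [  0.        ,   0.        ,   1.        ]]), 'k1': 0.014844267913966673, 'extrinsics': array([[ 9.80028541e-03, -9.83750207e-01,  1.79274883e-01,
         2.70088090e+02],
       [-9.99888638e-01, -7.62301713e-03,  1.28297356e-02,
         1.57368054e+01],
       [-1.12546395e-02, -1.79380654e-01, -9.83715362e-01,
         1.49215498e+03],
       [ 0.00000000e+00,  0.00000000e+00,  0.00000000e+00,
         1.00000000e+00]])}
{'K': array([[506.26549206,   0.        , 277.22047302],
       [  0.        , 506.26549206, 207.18193503],
       [  0.        ,   0.        ,   1.        ]]), 'k1': -0.09463253390672488, 'extrinsics': array([[-9.91734937e-01, -7.74445845e-02,  1.02294436e-01,
         3.19190687e+02],
       [-1.27334046e-01,  4.96261199e-01, -8.58784526e-01,
         1.55228984e+03],
       [ 1.57434511e-02, -8.64712182e-01, -5.02020901e-01,
         9.68519149e+02],
       [ 0.00000000e+00,  0.00000000e+00,  0.00000000e+00,
         1.00000000e+00]])}
```

View pics/a_top.png

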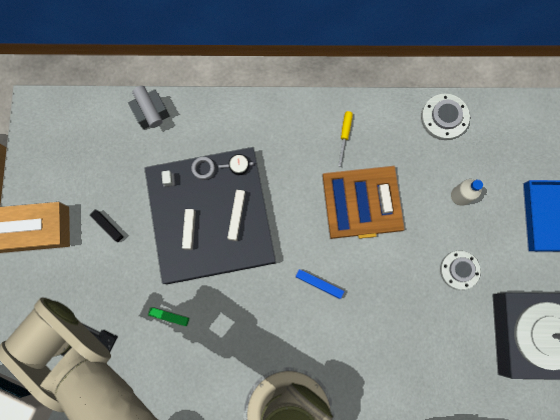

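View pics/a_side.png

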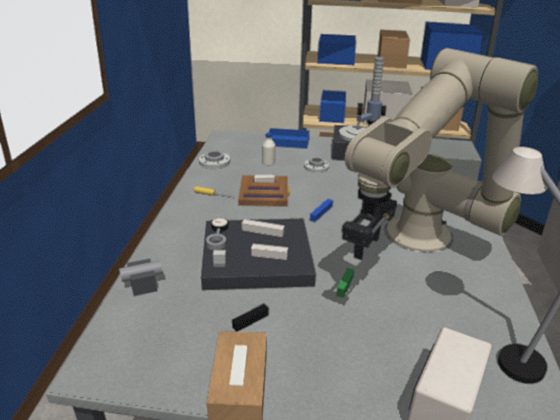

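Top view: the plate is centred near (212,215). The white bars on it are at (236,215), probably the long one, and (189,229), probably the medium one. The case is at (363,202), with empty pockets at (341,204) and (362,201), the short bar at (386,198) and the catch at (367,235). The side view agrees. Next I measure.

```bash
python3 - <<'E'
from h import *
def rect(P,n):
    (c,s,a)=cv2.minAreaRect(P.astype(np.float32)); a=np.deg2rad(a)
    if s[0]<s[1]: s=s[::-1]; a+=np.pi/2
    a=(a+np.pi/2)%np.pi-np.pi/2
    print(n,"c",np.round(c,1),"size",np.round(s,1),"yaw deg",round(np.rad2deg(a),2))
f=np.load("pics/a_top.npz");p,d=f["p"],f["d"];C=cloud("top",d);hsv=cv2.cvtColor(p,cv2.COLOR_RGB2HSV)
def blobs(m,z,name,cam="top",lo=60):
    n,l,st,ce=cv2.connectedComponentsWithStats(m.astype(np.uint8))
    for i in range(1,n):
        if st[i,4]<lo: continue
        cs,_=cv2.findContours((l==i).astype(np.uint8),cv2.RETR_EXTERNAL,cv2.CHAIN_APPROX_NONE)
        q=cs[0][:,0].astype(float)
        print("px",np.round(ce[i]),"n",st[i,4],"depth z med",np.round(np.median(C[l==i][:,2]),1),end=" ")
        rect(onplane(cam,q,z)[:,:2],name)
v,u=np.mgrid[:420,:560]
white=(hsv[...,1]<60)&(hsv[...,2]>170)
blobs(white&(u>140)&(u<280)&(v>150)&(v<290),80,"bars")
blobs(white&(u>320)&(u<410)&(v>160)&(v<240),44,"short")
reg=(u>310)&(u<412)&(v>155)&(v<245)
blue=reg&(hsv[...,0]>100)&(hsv[...,0]<130)&(hsv[...,1]>100)
blobs(blue,14,"pocket14");blobs(blue,26,"pocket26")
br=reg&(hsv[...,0]>3)&(hsv[...,0]<20)&(hsv[...,1]>90)
blobs(br,26,"case")
dark=(u>140)&(u<290)&(v>140)&(v<290)&(C[...,2]>42)
blobs(dark,50,"plate")
# side
f=np.load("pics/a_side.npz");p,d=f["p"],f["d"];C=cloud("side",d);hsv=cv2.cvtColor(p,cv2.COLOR_RGB2HSV)
white=(hsv[...,1]<60)&(hsv[...,2]>150)
print("SIDE")
for m,z in((white&(u>225)&(u<300)&(v>212)&(v<265),80),(white&(u>245)&(u<285)&(v>170)&(v<190),44)):
    up=m&(abs(C[...,2]-z)<5); blobs(up,z,"side",cam="side",lo=30)
E
```

```text
px [154. 158.] n 149 depth z med 0.2 bars c [697.5 385.3] size [76.4 41.3] yaw deg -77.18
px [238. 163.] n 235 depth z med 73.5 bars c [683.1 144.1] size [48.  46.6] yaw deg -89.61
px [204. 168.] n 61 depth z med 71.8 bars c [667.6 242.5] size [56.  47.6] yaw deg -35.41
px [166. 177.] n 95 depth z med 92.2 bars c [642.5 346.4] size [32.5 22.4] yaw deg 2.8
px [276. 194.] n 183 depth z med 0.6 bars c [592.   43.2] size [108.2  27.9] yaw deg 0.52
px [147. 240.] n 895 depth z med 0.6 bars c [482.8 384.4] size [259.5  46.2] yaw deg 3.29
px [236. 214.] n 438 depth z med 80.4 bars c [537.  148.4] size [138.7  24.4] yaw deg -8.57
px [188. 228.] n 347 depth z med 80.9 bars c [496.2 280. ] size [108.7  24.4] yaw deg -2.11
px [270. 275.] n 294 depth z med 0.7 bars c [362.   57.9] size [74.9 63.8] yaw deg -78.19
px [238. 277.] n 66 depth z med 1.3 bars c [366.7 136.2] size [45.1 25.8] yaw deg -72.43
px [328. 167.] n 107 depth z med 1.6 short c [ 683.2 -116.2] size [51.6 35.8] yaw deg 89.71
px [386. 198.] n 240 depth z med 44.7 short c [ 594.8 -273.2] size [78.9 24.8] yaw deg 7.77
px [391. 237.] 
[... 237 characters left out ...]
1.3] size [118.4  30.1] yaw deg 6.32
px [340. 204.] n 524 depth z med 15.4 pocket26 c [ 579.6 -146.1] size [147.7  30. ] yaw deg 6.65
px [362. 202.] n 413 depth z med 15.3 pocket26 c [ 586.9 -209.5] size [117.4  29.9] yaw deg 6.32
px [364. 202.] n 3403 depth z med 26.5 case c [ 587.1 -210.3] size [212.4 191.9] yaw deg -83.41
px [209. 215.] n 13458 depth z med 51.3 plate c [543.9 227.9] size [341.2 321.9] yaw deg 11.46
SIDE
px [263. 225.] n 198 depth z med 79.1 side c [534.1 155.9] size [137.4  33.2] yaw deg -8.76
px [269. 248.] n 198 depth z med 79.3 side c [492.6 287.2] size [108.8  32.7] yaw deg -2.45
px [265. 176.] n 68 depth z med 43.5 side c [ 589.4 -263.1] size [77.6 36. ] yaw deg 9.09
```

```bash
cat >> h.py <<'E'
from scipy.spatial.transform import Rotation as Ro
def go(x,y,z,yaw):
    "shift and turn in tool axes to a TCP target; yaw (deg) of tool x axis"
    o=observe(); R=o["eef_rot"]; c,s=np.cos(np.deg2rad(yaw)),np.sin(np.deg2rad(yaw))
    T=np.array([[c,0,-s],[s,0,c],[0,-1,0]])
    print(f"t {o['time']:.2f} pos {np.round(o['eef_pos'],1)} grip {o['gripper_width']:.2f} F {np.round(o['wrist_force'],2)}")
    print("  d",np.round(R.T@(np.array([x,y,z])-o["eef_pos"]),1),"w",np.round(Ro.from_matrix(R.T@T).as_rotvec(),3))
E
python3 -c "
from h import *
go(496,280,190,87.9)"
```

```text
t 0.10 pos [220.1 476.4 238.2] grip 88.06 F [-0.03  0.3   1.08]
  d [ -62.5   48.2 -332.9] w [-0.    -0.396 -0.001]
```

>>> move_arm([
  {"dx": -6,"dy": 5,"dz": -33,"wy": -0.04,"hand": 60},
  {"dx": -17,"dy": 13,"dz": -90,"wy": -0.11,"hand": 50},
  {"dx": -28,"dy": 22,"dz": -150,"wy": -0.18,"hand": 50},
  {"dx": -39,"dy": 30,"dz": -210,"wy": -0.25,"hand": 50},
  {"dx": -50,"dy": 38,"dz": -265,"wy": -0.31,"hand": 50},
])

```text
schema error: expected keys wx, wy, wz, dx, dy, dz, hand
```

```bash
python3 -c "
from h import *
go(496.2,280,130,87.9)"
```

```text
t 0.10 pos [220.1 476.4 238.2] grip 88.06 F [-0.03  0.3   1.08]
  d [ -62.4  108.2 -333.1] w [-0.    -0.396 -0.001]
```

>>> move_arm([
  {"dx": -6,"dy": 5,"dz": -33,"wx": 0,"wy": -0.04,"wz": 0,"hand": 60},
  {"dx": -17,"dy": 13,"dz": -90,"wx": 0,"wy": -0.11,"wz": 0,"hand": 50},
  {"dx": -28,"dy": 22,"dz": -150,"wx": 0,"wy": -0.18,"wz": 0,"hand": 50},
  {"dx": -39,"dy": 30,"dz": -210,"wx": 0,"wy": -0.25,"wz": 0,"hand": 50},
  {"dx": -50,"dy": 38,"dz": -265,"wx": 0,"wy": -0.31,"wz": 0,"hand": 50},
])

```text
time: 0.72
eef_pos: [441.2, 318.5, 200.2]
eef_rot: [[0.121, -0.0, -0.993], [0.993, -0.0, 0.121], [-0.0, -1.0, 0.0]]
wrist_force: [-0.0, 0.2, -0.7]
gripper_width: 49.8
```

```bash
python3 -c "
from h import *
go(496.2,280,120,87.9)"
```

```text
t 0.72 pos [441.2 318.5 200.2] grip 49.78 F [-0.02  0.25 -0.68]
  d [-31.6  80.2 -59.3] w [-0.    -0.084 -0.   ]
```

>>> move_arm([
  {"dx": -16,"dy": 20,"dz": -30,"wx": 0,"wy": -0.05,"wz": 0,"hand": 50},
  {"dx": -28,"dy": 40,"dz": -52,"wx": 0,"wy": -0.084,"wz": 0,"hand": 50},
  {"dx": -31.6,"dy": 62,"dz": -59.3,"wx": 0,"wy": -0.084,"wz": 0,"hand": 50},
  {"dx": -31.6,"dy": 80,"dz": -59.3,"wx": 0,"wy": -0.084,"wz": 0,"hand": 50},
  {"dx": -31.6,"dy": 80,"dz": -59.3,"wx": 0,"wy": -0.084,"wz": 0,"hand": 50},
])

```text
time: 1.35
eef_pos: [494.1, 281.1, 119.4]
eef_rot: [[0.039, -0.003, -0.999], [0.999, -0.001, 0.039], [-0.001, -1.0, 0.003]]
wrist_force: [0.2, 0.8, 0.4]
gripper_width: 50.2
```

```bash
python3 -c "
from h import *
go(496.2,280,67,87.9)
snap('b')
f=np.load('pics/b_side.npz');im=f['p'][170:300,200:360,::-1]; cv2.imwrite('pics/b_s.png',cv2.resize(im,None,fx=4.5,fy=4.5,interpolation=2))"
```

```text
t 1.35 pos [494.1 281.1 119.4] grip 50.17 F [0.24 0.8  0.45]
  d [-1.  52.4 -2.3] w [-0.003 -0.002 -0.001]
```

View pics/b_s.png

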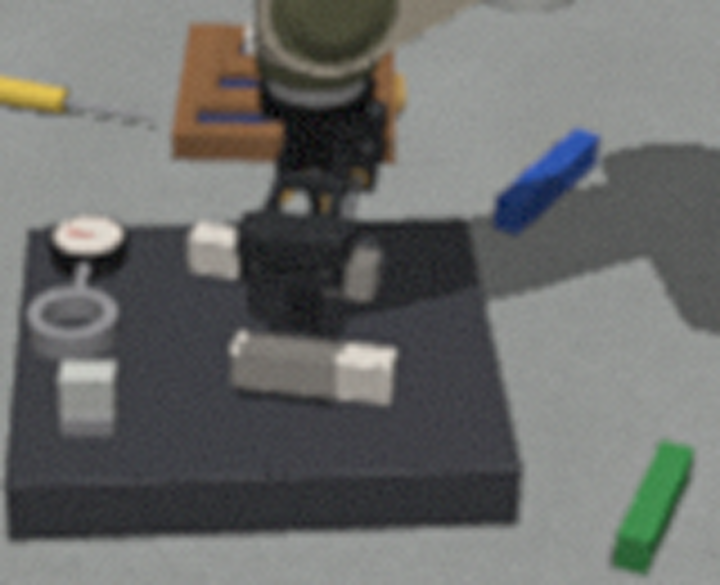

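The fingers hover above the medium bar, which spans about (235–395, 335–400) in the crop, with nothing else nearby. Descending.

>>> move_arm([
  {"dx": 0,"dy": 14,"dz": -0.5,"wx": 0,"wy": 0,"wz": 0,"hand": 46},
  {"dx": 0,"dy": 27,"dz": -1,"wx": 0,"wy": 0,"wz": 0,"hand": 44},
  {"dx": 0,"dy": 40,"dz": -1,"wx": 0,"wy": 0,"wz": 0,"hand": 44},
  {"dx": 0,"dy": 48,"dz": -1,"wx": 0,"wy": 0,"wz": 0,"hand": 44},
  {"dx": 0,"dy": 48,"dz": -1,"wx": 0,"wy": 0,"wz": 0,"hand": 44},
])

```text
time: 2.08
eef_pos: [495.6, 281.3, 72.1]
eef_rot: [[0.039, -0.001, -0.999], [0.999, -0.0, 0.039], [-0.0, -1.0, 0.001]]
wrist_force: [0.0, 0.2, -0.1]
gripper_width: 44.1
```

```bash
python3 -c "
from h import *
go(496.2,280,67,87.9)
f=np.load('pics/b_side.npz');C=cloud('side',f['d']);
P=C[195:245,245:285].reshape(-1,3);m=(P[:,2]>100)&(P[:,2]<150);Q=P[m];print(np.percentile(Q,[1,5,50,95,99],axis=0).round(0))
"
```

```text
t 2.08 pos [495.6 281.3  72.1] grip 44.10 F [ 0.01  0.16 -0.13]
  d [-1.3  5.1 -0.7] w [-0.001 -0.002 -0.   ]
[[483. 314. 122.]
 [483. 316. 124.]
 [493. 321. 137.]
 [504. 324. 148.]
 [504. 327. 149.]]
```

>>> move_arm([
  {"dx": -0.6,"dy": 2,"dz": -0.3,"wx": 0,"wy": 0,"wz": 0,"hand": 40},
  {"dx": -1.2,"dy": 5,"dz": -0.6,"wx": 0,"wy": 0,"wz": 0,"hand": 34},
  {"dx": -1.2,"dy": 5,"dz": -0.6,"wx": 0,"wy": 0,"wz": 0,"hand": 30},
  {"dx": -1.2,"dy": 5,"dz": -0.6,"wx": 0,"wy": 0,"wz": 0,"hand": 27},
  {"dx": -1.2,"dy": 5,"dz": -0.6,"wx": 0,"wy": 0,"wz": 0,"hand": 26},
])

```text
time: 2.7
eef_pos: [496.4, 280.4, 67.8]
eef_rot: [[0.039, 0.0, -0.999], [0.999, 0.0, 0.039], [0.0, -1.0, -0.0]]
wrist_force: [-0.5, 1.8, 0.4]
gripper_width: 26.1
```

>>> move_arm([
  {"dx": 0,"dy": 0,"dz": 0,"wx": 0,"wy": 0,"wz": 0,"hand": 25.5},
  {"dx": 0,"dy": 0,"dz": 0,"wx": 0,"wy": 0,"wz": 0,"hand": 25},
  {"dx": 0,"dy": 0,"dz": 0,"wx": 0,"wy": 0,"wz": 0,"hand": 24.6},
  {"dx": 0,"dy": 0,"dz": 0,"wx": 0,"wy": 0,"wz": 0,"hand": 24.3},
  {"dx": 0,"dy": 0,"dz": 0,"wx": 0,"wy": 0,"wz": 0,"hand": 24},
])

```text
time: 3.32
eef_pos: [496.4, 280.3, 67.8]
eef_rot: [[0.039, 0.0, -0.999], [0.999, 0.0, 0.039], [0.0, -1.0, -0.0]]
wrist_force: [0.0, 2.9, 1.8]
gripper_width: 24.2
```

```bash
python3 -c "
from h import *
go(496.2,280,67,87.9)
"
```

```text
t 3.33 pos [496.4 280.3  67.8] grip 24.20 F [0.01 2.92 1.83]
  d [-0.3  0.8  0.2] w [ 0.    -0.002  0.   ]
```

>>> move_arm([
  {"dx": 0,"dy": 0,"dz": 0,"wx": 0,"wy": 0,"wz": 0,"hand": 23.8},
  {"dx": 0,"dy": 0,"dz": 0,"wx": 0,"wy": 0,"wz": 0,"hand": 23.6},
  {"dx": 0,"dy": 0,"dz": 0,"wx": 0,"wy": 0,"wz": 0,"hand": 23.6},
  {"dx": 0,"dy": -1,"dz": 0,"wx": 0,"wy": 0,"wz": 0,"hand": 23.6},
  {"dx": 0,"dy": -2,"dz": 0,"wx": 0,"wy": 0,"wz": 0,"hand": 23.6},
])

```text
time: 3.95
eef_pos: [495.9, 279.7, 69.1]
eef_rot: [[0.039, -0.002, -0.999], [0.999, -0.001, 0.039], [-0.001, -1.0, 0.002]]
wrist_force: [-0.3, 0.2, -3.5]
gripper_width: 24.1
```

>>> move_arm([
  {"dx": 0,"dy": 0,"dz": 0,"wx": 0,"wy": 0,"wz": 0,"hand": 23.6},
  {"dx": 0,"dy": 0,"dz": 0,"wx": 0,"wy": 0,"wz": 0,"hand": 23.6},
  {"dx": 0,"dy": 0,"dz": 0,"wx": 0,"wy": 0,"wz": 0,"hand": 23.6},
  {"dx": 0,"dy": 0,"dz": 0,"wx": 0,"wy": 0,"wz": 0,"hand": 23.6},
  {"dx": 0,"dy": 0,"dz": 0,"wx": 0,"wy": 0,"wz": 0,"hand": 23.6},
])

```text
time: 4.58
eef_pos: [496.4, 280.2, 69.7]
eef_rot: [[0.039, 0.0, -0.999], [0.999, 0.0, 0.039], [0.0, -1.0, -0.0]]
wrist_force: [-0.8, -0.4, -3.3]
gripper_width: 24.0
```

```bash
python3 -c "
from h import *
for i in range(4):
  read_camera('top'); go(496.2,280,69,87.9)
"
```

```text
t 4.62 pos [496.3 280.2  69.7] grip 23.39 F [ 1.01 -0.34 -3.3 ]
  d [-0.2  0.7  0.1] w [ 0.    -0.002 -0.   ]
t 4.67 pos [496.3 280.2  69.7] grip 23.54 F [-0.01 -0.3  -3.02]
  d [-0.2  0.7  0.1] w [-0.    -0.002 -0.   ]
t 4.72 pos [496.3 280.2  69.7] grip 23.52 F [ 0.24  0.44 -2.43]
  d [-0.2  0.7  0.1] w [-0.    -0.002 -0.   ]
t 4.78 pos [496.3 280.2  69.7] grip 23.74 F [ 0.24  0.46 -3.28]
  d [-0.2  0.7  0.1] w [ 0.    -0.002 -0.   ]
```

>>> move_arm([
  {"dx": 0,"dy": 0.8,"dz": 0,"wx": 0,"wy": 0,"wz": 0,"hand": 23.6},
  {"dx": 0,"dy": 1.6,"dz": 0,"wx": 0,"wy": 0,"wz": 0,"hand": 23.6},
  {"dx": 0,"dy": 1.6,"dz": 0,"wx": 0,"wy": 0,"wz": 0,"hand": 23.7},
  {"dx": 0,"dy": 1.6,"dz": 0,"wx": 0,"wy": 0,"wz": 0,"hand": 23.8},
  {"dx": 0,"dy": 1.6,"dz": 0,"wx": 0,"wy": 0,"wz": 0,"hand": 23.8},
])

```text
time: 5.4
eef_pos: [496.3, 280.2, 68.1]
eef_rot: [[0.039, -0.0, -0.999], [0.999, -0.0, 0.039], [-0.0, -1.0, 0.0]]
wrist_force: [-0.3, 0.4, -3.8]
gripper_width: 24.0
```

```bash
cat >> h.py <<'E'
def avg(n=6):
    L=[]
    for i in range(n): read_camera('top'); o=observe(); L.append(np.r_[o['eef_pos'],o['wrist_force'],o['gripper_width']])
    print("t",round(o['time'],2),"pos",np.mean(L,0)[:3].round(2),"F",np.mean(L,0)[3:6].round(2),"grip",np.mean(L,0)[6].round(2))
E
python3 -c "
from h import *
avg()"
```

```text
t 5.7 pos [496.35 280.17  68.14] F [-0.12 -0.05 -3.72] grip 23.96
```

>>> move_arm([
  {"dx": 0,"dy": 0,"dz": 0,"wx": 0,"wy": 0,"wz": 0,"hand": 23.9},
  {"dx": 0,"dy": 0,"dz": 0,"wx": 0,"wy": 0,"wz": 0,"hand": 24},
  {"dx": 0,"dy": 0,"dz": 0,"wx": 0,"wy": 0,"wz": 0,"hand": 24},
  {"dx": 0,"dy": -0.5,"dz": 0,"wx": 0,"wy": 0,"wz": 0,"hand": 24},
  {"dx": 0,"dy": -0.5,"dz": 0,"wx": 0,"wy": 0,"wz": 0,"hand": 24},
])

```text
time: 6.32
eef_pos: [496.5, 280.2, 68.8]
eef_rot: [[0.039, 0.0, -0.999], [0.999, 0.0, 0.039], [0.0, -1.0, -0.0]]
wrist_force: [0.0, -0.1, 0.6]
gripper_width: 24.0
```

```bash
python3 -c "
from h import *
avg()"
```

```text
t 6.62 pos [496.46 280.18  68.76] F [ 0.13 -0.44  0.59] grip 23.83
```

>>> move_arm([
  {"dx": 0,"dy": 0.6,"dz": 0,"wx": 0,"wy": 0,"wz": 0,"hand": 24},
  {"dx": 0,"dy": 0.6,"dz": 0,"wx": 0,"wy": 0,"wz": 0,"hand": 23.9},
  {"dx": 0,"dy": 0.6,"dz": 0,"wx": 0,"wy": 0,"wz": 0,"hand": 23.9},
  {"dx": 0,"dy": 0,"dz": 0,"wx": 0,"wy": 0,"wz": 0,"hand": 23.9},
  {"dx": 0,"dy": -0.2,"dz": 0,"wx": 0,"wy": 0,"wz": 0,"hand": 23.9},
])

```text
time: 7.25
eef_pos: [496.0, 280.2, 68.4]
eef_rot: [[0.039, -0.001, -0.999], [0.999, -0.0, 0.039], [-0.0, -1.0, 0.001]]
wrist_force: [0.1, -0.2, -3.6]
gripper_width: 23.9
```

```bash
python3 -c "
from h import *
avg()"
```

```text
t 7.55 pos [496.19 280.17  68.64] F [-0.16 -0.13 -3.03] grip 24.05
```

>>> move_arm([
  {"dx": 0,"dy": 0.6,"dz": 0,"wx": 0,"wy": 0,"wz": 0,"hand": 23.9},
  {"dx": 0,"dy": 0.6,"dz": 0,"wx": 0,"wy": 0,"wz": 0,"hand": 23.95},
  {"dx": 0,"dy": 0.6,"dz": 0,"wx": 0,"wy": 0,"wz": 0,"hand": 23.95},
  {"dx": 0,"dy": 0,"dz": 0,"wx": 0,"wy": 0,"wz": 0,"hand": 23.95},
  {"dx": 0,"dy": -0.2,"dz": 0,"wx": 0,"wy": 0,"wz": 0,"hand": 23.95},
])

```text
time: 8.18
eef_pos: [496.4, 280.2, 69.1]
eef_rot: [[0.039, 0.0, -0.999], [0.999, 0.0, 0.039], [0.0, -1.0, -0.0]]
wrist_force: [0.7, -0.4, -2.9]
gripper_width: 24.0
```

```bash
python3 -c "
from h import *
avg()"
```

```text
t 8.47 pos [496.37 280.18  69.12] F [-0.48 -0.52 -1.82] grip 23.92
```

>>> move_arm([
  {"dx": 0,"dy": 0.5,"dz": 0,"wx": 0,"wy": 0,"wz": 0,"hand": 24.1},
  {"dx": 0,"dy": 1.7,"dz": 0,"wx": 0,"wy": 0,"wz": 0,"hand": 24.1},
  {"dx": 0,"dy": 1.7,"dz": 0,"wx": 0,"wy": 0,"wz": 0,"hand": 23.95},
  {"dx": 0,"dy": 1.7,"dz": 0,"wx": 0,"wy": 0,"wz": 0,"hand": 23.85},
  {"dx": 0,"dy": 1.2,"dz": 0,"wx": 0,"wy": 0,"wz": 0,"hand": 23.85},
])

```text
time: 9.1
eef_pos: [496.0, 280.1, 67.4]
eef_rot: [[0.039, -0.001, -0.999], [0.999, -0.0, 0.039], [-0.0, -1.0, 0.001]]
wrist_force: [0.1, -0.8, -3.5]
gripper_width: 23.9
```

>>> move_arm([
  {"dx": 0,"dy": -1,"dz": 0,"wx": 0,"wy": 0,"wz": 0,"hand": 23.85},
  {"dx": 0,"dy": -3,"dz": 0,"wx": 0,"wy": 0,"wz": 0,"hand": 23.85},
  {"dx": 0,"dy": -6,"dz": 0,"wx": 0,"wy": 0,"wz": 0,"hand": 23.85},
  {"dx": 0,"dy": -8,"dz": 0,"wx": 0,"wy": 0,"wz": 0,"hand": 23.85},
  {"dx": 0,"dy": -8,"dz": 0,"wx": 0,"wy": 0,"wz": 0,"hand": 23.85},
])

```text
time: 9.72
eef_pos: [496.4, 280.2, 76.0]
eef_rot: [[0.039, 0.0, -0.999], [0.999, 0.0, 0.039], [0.0, -1.0, -0.0]]
wrist_force: [0.4, 0.0, -4.5]
gripper_width: 23.6
```

```bash
python3 -c "
from h import *
avg();avg()"
```

```text
t 10.03 pos [496.3  280.15  75.77] F [ 0.1   0.03 -3.16] grip 23.94
t 10.32 pos [496.33 280.16  75.79] F [-0.14 -0.15 -3.33] grip 23.88
```

>>> move_arm([
  {"dx": 0,"dy": -6,"dz": 0,"wx": 0,"wy": 0,"wz": 0,"hand": 23.85},
  {"dx": 0,"dy": -18,"dz": 0,"wx": 0,"wy": 0,"wz": 0,"hand": 23.85},
  {"dx": 0,"dy": -32,"dz": 0,"wx": 0,"wy": 0,"wz": 0,"hand": 23.85},
  {"dx": 0,"dy": -44,"dz": 0,"wx": 0,"wy": 0,"wz": 0,"hand": 23.85},
  {"dx": 0,"dy": -50,"dz": 0,"wx": 0,"wy": 0,"wz": 0,"hand": 23.85},
])

```text
time: 10.95
eef_pos: [496.6, 280.3, 127.0]
eef_rot: [[0.039, 0.001, -0.999], [0.999, 0.0, 0.039], [0.0, -1.0, -0.001]]
wrist_force: [0.8, 0.1, -3.9]
gripper_width: 23.6
```

```bash
python3 -c "
from h import *
avg(2);go(587.5,-210.6,125,96.6)"
```

```text
t 11.05 pos [496.65 280.3  126.94] F [-0.33 -0.37 -3.06] grip 23.93
t 11.05 pos [496.6 280.3 126.6] grip 24.24 F [-0.78 -0.49 -3.61]
  d [-487.     1.5 -109.9] w [ 0.001 -0.154  0.   ]
```

>>> move_arm([
  {"dx": -8,"dy": 0,"dz": -2,"wx": 0,"wy": -0.003,"wz": 0,"hand": 23.85},
  {"dx": -25,"dy": 0,"dz": -6,"wx": 0,"wy": -0.008,"wz": 0,"hand": 23.85},
  {"dx": -52,"dy": 0,"dz": -12,"wx": 0,"wy": -0.016,"wz": 0,"hand": 23.85},
  {"dx": -85,"dy": 0,"dz": -19,"wx": 0,"wy": -0.027,"wz": 0,"hand": 23.85},
  {"dx": -120,"dy": 0,"dz": -27,"wx": 0,"wy": -0.038,"wz": 0,"hand": 23.85},
])

```text
time: 11.68
eef_pos: [518.7, 157.1, 125.6]
eef_rot: [[0.001, -0.0, -1.0], [1.0, -0.0, 0.001], [-0.0, -1.0, 0.0]]
wrist_force: [0.7, 0.8, -3.1]
gripper_width: 23.6
```

>>> move_arm([
  {"dx": -36,"dy": 0,"dz": -8,"wx": 0,"wy": -0.011,"wz": 0,"hand": 23.85},
  {"dx": -72,"dy": 0,"dz": -16,"wx": 0,"wy": -0.023,"wz": 0,"hand": 23.85},
  {"dx": -108,"dy": 0,"dz": -24,"wx": 0,"wy": -0.034,"wz": 0,"hand": 23.85},
  {"dx": -144,"dy": 0,"dz": -32,"wx": 0,"wy": -0.046,"wz": 0,"hand": 23.85},
  {"dx": -180,"dy": 0,"dz": -40,"wx": 0,"wy": -0.057,"wz": 0,"hand": 23.85},
])

```text
time: 12.3
eef_pos: [558.3, -23.2, 125.6]
eef_rot: [[-0.056, -0.001, -0.998], [0.998, -0.0, -0.056], [0.0, -1.0, 0.001]]
wrist_force: [-0.5, 0.2, -3.0]
gripper_width: 23.7
```

```bash
python3 -c "
from h import *
go(587.5,-210.6,125,96.6)"
```

```text
t 12.30 pos [558.3 -23.2 125.6] grip 23.67 F [-0.48  0.2  -3.01]
  d [-188.8    0.6  -18.7] w [-0.001 -0.059  0.   ]
```

>>> move_arm([
  {"dx": -36,"dy": 0,"dz": -4,"wx": 0,"wy": -0.012,"wz": 0,"hand": 23.85},
  {"dx": -74,"dy": 0,"dz": -7,"wx": 0,"wy": -0.024,"wz": 0,"hand": 23.85},
  {"dx": -110,"dy": 0,"dz": -11,"wx": 0,"wy": -0.036,"wz": 0,"hand": 23.85},
  {"dx": -142,"dy": 0,"dz": -14,"wx": 0,"wy": -0.046,"wz": 0,"hand": 23.85},
  {"dx": -168,"dy": 0,"dz": -17,"wx": 0,"wy": -0.053,"wz": 0,"hand": 23.85},
])

```text
time: 12.92
eef_pos: [584.2, -190.1, 125.4]
eef_rot: [[-0.108, -0.001, -0.994], [0.994, 0.0, -0.108], [0.0, -1.0, 0.001]]
wrist_force: [0.6, 0.5, -3.6]
gripper_width: 23.5
```

>>> move_arm([
  {"dx": -14,"dy": 0,"dz": -1.5,"wx": 0,"wy": -0.005,"wz": 0,"hand": 23.85},
  {"dx": -20,"dy": 5,"dz": -1.8,"wx": 0,"wy": -0.006,"wz": 0,"hand": 23.85},
  {"dx": -20.8,"dy": 18,"dz": -1.8,"wx": 0,"wy": -0.006,"wz": 0,"hand": 23.85},
  {"dx": -20.8,"dy": 34,"dz": -1.8,"wx": 0,"wy": -0.006,"wz": 0,"hand": 23.85},
  {"dx": -20.8,"dy": 44,"dz": -1.8,"wx": 0,"wy": -0.006,"wz": 0,"hand": 23.85},
])

```text
time: 13.55
eef_pos: [588.5, -207.2, 80.1]
eef_rot: [[-0.116, -0.002, -0.993], [0.993, 0.001, -0.116], [0.001, -1.0, 0.002]]
wrist_force: [0.3, -0.1, -4.0]
gripper_width: 23.8
```

```bash
python3 -c "
from h import *
snap('c');snap('c');go(587.5,-210.6,60,96.6)
a=np.load('pics/c_side.npz');A=a['p'][135:235,190:340,::-1];A=cv2.resize(A,None,fx=5,fy=5,interpolation=2)
cv2.imwrite('pics/c_v.png',A)
# white bar in side view: points with white colour near the case
C=cloud('side',a['d']);hsv=cv2.cvtColor(a['p'],cv2.COLOR_RGB2HSV)
w=(hsv[...,1]<70)&(hsv[...,2]>110)&(abs(C[...,0]-587)<75)&(abs(C[...,1]+200)<28)&(C[...,2]>45)&(C[...,2]<110)
P=C[w];print(len(P),np.percentile(P,[1,10,50,90,99],axis=0).round(1))
"
```

```text
t 13.75 pos [ 589.1 -207.9   81.9] grip 24.31 F [ 0.47 -0.11 -2.81]
  d [-2.5 21.9  1.9] w [ 0.  0. -0.]
206 [[ 531.2 -224.5   61.9]
 [ 539.2 -210.6   68.1]
 [ 570.9 -198.    84. ]
 [ 628.8 -188.7   94.4]
 [ 636.9 -183.7   97.4]]
```

View pics/c_v.png

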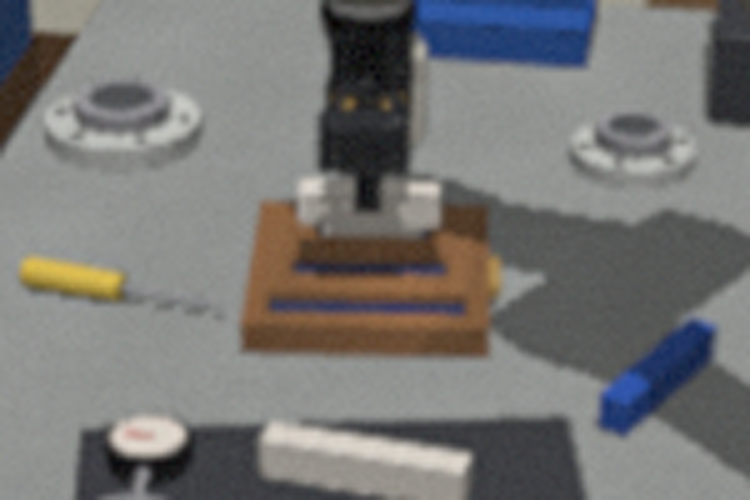

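The bar hangs level in the grip over the middle pocket (bar at about (300–440, 180–235) in the crop). The two cameras differ by a few mm in x, so I check the case against the bar in the side view alone.

```bash
python3 - <<'E'
from h import *
v,u=np.mgrid[:420,:560]
for n,box in(("side",(225,300,165,215)),("top",(312,412,155,245))):
    f=np.load(f"pics/a_{n}.npz");p,d=f["p"],f["d"];C=cloud(n,d);hsv=cv2.cvtColor(p,cv2.COLOR_RGB2HSV)
    r=(u>box[0])&(u<box[1])&(v>box[2])&(v<box[3])
    m=r&(hsv[...,0]>3)&(hsv[...,0]<20)&(hsv[...,1]>90)&(abs(C[...,2]-26)<5)
    q=onplane(n,np.argwhere(m)[:,::-1].astype(float),26)[:,:2].astype(np.float32)
    print(n,"case top",cv2.minAreaRect(q),"zmed",np.median(C[m][:,2]))
    m=r&(hsv[...,0]>100)&(hsv[...,0]<130)&(hsv[...,1]>90)
    k,l,st,ce=cv2.connectedComponentsWithStats(m.astype(np.uint8))
    for i in range(1,k):
        if st[i,4]>15: P=C[l==i];print("  blue",st[i],"x",np.percentile(P[:,0],[2,98]).round(1),"y",np.percentile(P[:,1],[2,50,98]).round(1),"z",np.median(P[:,2]).round(1))
# bar lower half of near face now, side
f=np.load("pics/c_side.npz");C=cloud("side",f["d"]);hsv=cv2.cvtColor(f["p"],cv2.COLOR_RGB2HSV)
w=(hsv[...,1]<70)&(hsv[...,2]>90)&(abs(C[...,0]-587)<75)&(abs(C[...,1]+200)<35)&(C[...,2]>60)&(C[...,2]<105)
top=w&(C[...,2]>91); P=C[top]; print("bar top face",len(P),np.percentile(P,[2,50,98],axis=0).round(1))
low=w&(C[...,2]<88); P=C[low]; print("near face",len(P),np.percentile(P,[2,50,98],axis=0).round(1))
A=P[:,:2]; print("face line y at x=589:",np.polyval(np.polyfit(A[:,0],A[:,1],1),589), np.polyfit(A[:,0],A[:,1],1)[0])
E
```

```text
side case top ((579.72021484375, -197.02737426757812), (193.9625244140625, 227.6481170654297), 6.493195533752441) zmed 25.374892810421102
top case top ((588.0505981445312, -211.46133422851562), (190.291259765625, 209.91993713378906), 6.566793441772461) zmed 26.371188268799415
  blue [333 179  16  51 526] x [510.6 652.7] y [-166.3 -147.4 -127.4] z 15.4
  blue [355 182  16  40 419] x [532.2 645.1] y [-229.3 -211.  -194.2] z 15.3
bar top face 69 [[ 532.5 -224.    91.3]
 [ 573.6 -203.2   93.6]
 [ 636.1 -184.    97.8]]
near face 140 [[ 531.3 -208.6   62. ]
 [ 579.3 -197.    74.5]
 [ 635.3 -184.7   87.2]]
face line y at x=589: -195.5862597098277 0.13179356860121574
```

```bash
python3 - <<'E'
from h import *
f=np.load("pics/c_top.npz"); 
A=cv2.resize(f["p"][150:250,310:430,::-1],None,fx=6,fy=6,interpolation=2)
s=np.load("pics/a_side.npz")["p"][160:220,225:305,::-1]
B=cv2.resize(s,None,fx=6,fy=6,interpolation=2)
cv2.imwrite("pics/d1.png",A);
# refine: colours along side-view edge: brown mask rows
C=cloud("top",f["d"]);hsv=cv2.cvtColor(f["p"],cv2.COLOR_RGB2HSV)
w=(hsv[...,1]<70)&(hsv[...,2]>90)&(abs(C[...,0]-587)<80)&(abs(C[...,1]+205)<40)&(C[...,2]>80)&(C[...,2]<110)
k,l,st,ce=cv2.connectedComponentsWithStats(w.astype(np.uint8))
for i in range(1,k):
    if st[i,4]>5: q=onplane("top",np.argwhere(l==i)[:,::-1].astype(float),95);print(st[i],"z",np.median(C[l==i][:,2]).round(1),q.min(0).round(1),q.max(0).round(1))
cv2.imwrite("pics/d2.png",B)
E
```

```text
(no output)
```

View pics/d1.png

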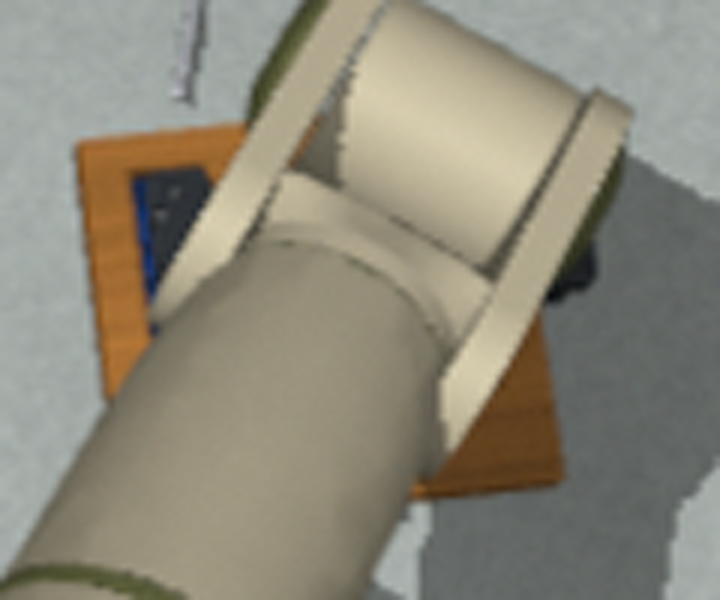

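View pics/d2.png

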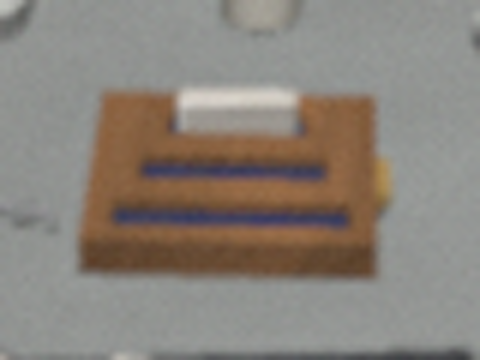

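```bash
python3 - <<'E'
from h import *
def pr(n,x,y,z): q=onplane("side",[[225+x/6-.4,160+y/6-.4]],z)[0]; print(n,q.round(1)); return q
q=[pr("case "+n,*c,26) for n,c in dict(FL=(105,93),FR=(375,97),NR=(376,249),NL=(82,243)).items()]
print("centre",np.mean(q,0).round(1))
a=pr("mid rim near L",142,178,26);b=pr("mid rim near R",325,179,26);print((a+b)/2, np.linalg.norm(a-b))
a=pr("long rim near L",113,224,26);b=pr("long rim near R",349,226,26);print((a+b)/2,np.linalg.norm(a-b))
q=[pr("short top",*c,44) for c in((178,92),(298,92),(299,106),(176,106))];print("short c",np.mean(q,0).round(1))
E
```

```text
case FL [ 689.4 -300.9   26. ]
case FR [ 503.8 -324.4   26. ]
case NR [ 479.5 -111.4   26. ]
case NL [664.1 -90.3  26. ]
centre [ 584.2 -206.8   26. ]
mid rim near L [ 642. -182.   26.]
mid rim near R [ 523.  -199.4   26. ]
[ 582.50521953 -190.68701097   26.        ] 120.31382755049279
long rim near L [ 649.3 -117.7   26. ]
long rim near R [ 499.8 -138.5   26. ]
[ 574.59100401 -128.11445186   26.        ] 150.92655530185522
short top [ 633.6 -274.8   44. ]
short top [ 552.9 -287.7   44. ]
short top [ 549.5 -266.9   44. ]
short top [ 631.4 -253.8   44. ]
short c [ 591.9 -270.8   44. ]
```

>>> move_arm([
  {"dx": 0,"dy": 5,"dz": 0,"wx": 0,"wy": 0,"wz": 0,"hand": 23.85},
  {"dx": 0,"dy": 14,"dz": 0,"wx": 0,"wy": 0,"wz": 0,"hand": 23.85},
  {"dx": 0,"dy": 24,"dz": 0,"wx": 0,"wy": 0,"wz": 0,"hand": 23.85},
  {"dx": 0,"dy": 31,"dz": 0,"wx": 0,"wy": 0,"wz": 0,"hand": 23.85},
  {"dx": 0,"dy": 34,"dz": 0,"wx": 0,"wy": 0,"wz": 0,"hand": 23.85},
])

```text
time: 14.38
eef_pos: [588.8, -208.0, 47.1]
eef_rot: [[-0.115, -0.001, -0.993], [0.993, 0.0, -0.115], [0.0, -1.0, 0.001]]
wrist_force: [-0.5, -0.6, -2.9]
gripper_width: 23.9
```

```bash
python3 - <<'E'
from h import *
avg(2);snap('e');go(589.3,-207.9,31,96.6)
A=np.load('pics/e_side.npz')['p'][160:220,225:305,::-1]
cv2.imwrite('pics/e_v.png',cv2.resize(A,None,fx=8,fy=8,interpolation=2))
E
```

```text
t 14.47 pos [ 588.84 -208.     47.28] F [ 0.31  0.06 -2.98] grip 23.78
t 14.57 pos [ 589.1 -208.1   48. ] grip 24.27 F [-1.17  0.22 -4.45]
  d [ 0.2 17.  -0.2] w [ 0.  0. -0.]
```

View pics/e_v.png

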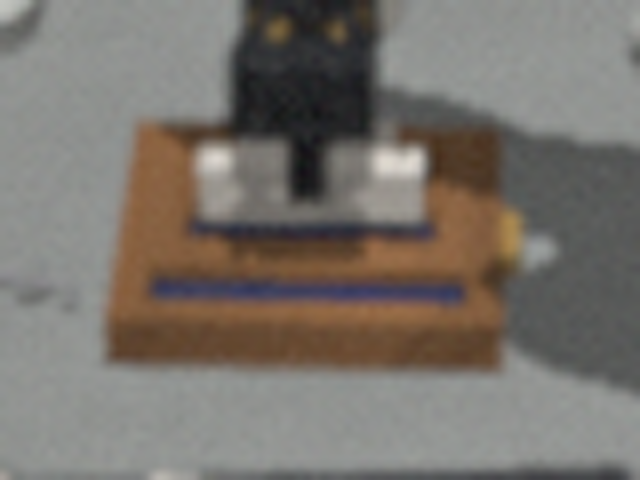

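The bar sits just above the middle pocket. In the crop its ends are at 196 and 426, with the pocket's blue from 190 to 434. It is about 1 mm towards the far side, so I shift +1 and lower.

>>> move_arm([
  {"dx": 1,"dy": 1,"dz": 0,"wx": 0,"wy": 0,"wz": 0,"hand": 23.85},
  {"dx": 1.2,"dy": 4,"dz": 0,"wx": 0,"wy": 0,"wz": 0,"hand": 23.85},
  {"dx": 1.2,"dy": 8,"dz": 0,"wx": 0,"wy": 0,"wz": 0,"hand": 23.85},
  {"dx": 1.2,"dy": 12,"dz": 0,"wx": 0,"wy": 0,"wz": 0,"hand": 23.85},
  {"dx": 1.2,"dy": 13.5,"dz": 0,"wx": 0,"wy": 0,"wz": 0,"hand": 23.85},
])

```text
time: 15.2
eef_pos: [588.7, -206.8, 33.9]
eef_rot: [[-0.115, -0.001, -0.993], [0.993, 0.0, -0.115], [0.0, -1.0, 0.0]]
wrist_force: [0.2, 0.1, -3.5]
gripper_width: 23.7
```

>>> move_arm([
  {"dx": 0,"dy": 0.3,"dz": 0,"wx": 0,"wy": 0,"wz": 0,"hand": 23.85},
  {"dx": 0,"dy": 0.6,"dz": 0,"wx": 0,"wy": 0,"wz": 0,"hand": 23.85},
  {"dx": 0,"dy": 0.9,"dz": 0,"wx": 0,"wy": 0,"wz": 0,"hand": 23.85},
  {"dx": 0,"dy": 1.2,"dz": 0,"wx": 0,"wy": 0,"wz": 0,"hand": 23.85},
  {"dx": 0,"dy": 1.5,"dz": 0,"wx": 0,"wy": 0,"wz": 0,"hand": 23.85},
])

```text
time: 15.82
eef_pos: [588.8, -206.9, 32.8]
eef_rot: [[-0.115, 0.0, -0.993], [0.993, -0.0, -0.115], [-0.0, -1.0, -0.0]]
wrist_force: [0.3, 0.2, -2.9]
gripper_width: 24.1
```

```bash
python3 -c "
from h import *
avg(4)"
```

```text
t 16.02 pos [ 588.85 -206.88   32.81] F [ 0.37  0.4  -3.34] grip 23.92
```

>>> move_arm([
  {"dx": 0,"dy": 0.3,"dz": 0,"wx": 0,"wy": 0,"wz": 0,"hand": 23.85},
  {"dx": 0,"dy": 0.6,"dz": 0,"wx": 0,"wy": 0,"wz": 0,"hand": 23.85},
  {"dx": 0,"dy": 0.9,"dz": 0,"wx": 0,"wy": 0,"wz": 0,"hand": 23.85},
  {"dx": 0,"dy": 1.2,"dz": 0,"wx": 0,"wy": 0,"wz": 0,"hand": 23.85},
  {"dx": 0,"dy": 1.4,"dz": 0,"wx": 0,"wy": 0,"wz": 0,"hand": 23.85},
])

```text
time: 16.65
eef_pos: [588.8, -206.9, 31.4]
eef_rot: [[-0.115, 0.0, -0.993], [0.993, 0.0, -0.115], [0.0, -1.0, -0.0]]
wrist_force: [-0.6, -0.2, -2.9]
gripper_width: 24.0
```

```bash
python3 -c "
from h import *
avg(4)"
```

```text
t 16.85 pos [ 588.85 -206.88   31.41] F [-0.16 -0.12 -3.3 ] grip 23.71
```

>>> move_arm([
  {"dx": 0,"dy": 0.3,"dz": 0,"wx": 0,"wy": 0,"wz": 0,"hand": 23.85},
  {"dx": 0,"dy": 0.6,"dz": 0,"wx": 0,"wy": 0,"wz": 0,"hand": 23.85},
  {"dx": 0,"dy": 0.8,"dz": 0,"wx": 0,"wy": 0,"wz": 0,"hand": 23.85},
  {"dx": 0,"dy": 1,"dz": 0,"wx": 0,"wy": 0,"wz": 0,"hand": 23.85},
  {"dx": 0,"dy": 1,"dz": 0,"wx": 0,"wy": 0,"wz": 0,"hand": 23.85},
])

```text
time: 17.48
eef_pos: [588.9, -206.9, 31.4]
eef_rot: [[-0.115, 0.0, -0.993], [0.993, -0.0, -0.115], [-0.0, -1.0, -0.0]]
wrist_force: [-4.4, 1.7, 6.9]
gripper_width: 23.7
```

```bash
python3 -c "
from h import *
avg(4)"
```

```text
t 17.68 pos [ 588.89 -206.91   31.34] F [-4.95  2.17  7.47] grip 23.9
```

Contact at TCP z 31.4, the seated height expected from the grip. I ease off and open gently.

>>> move_arm([
  {"dx": 0,"dy": -0.4,"dz": 0,"wx": 0,"wy": 0,"wz": 0,"hand": 23.85},
  {"dx": 0,"dy": -0.7,"dz": 0,"wx": 0,"wy": 0,"wz": 0,"hand": 23.9},
  {"dx": 0,"dy": -0.7,"dz": 0,"wx": 0,"wy": 0,"wz": 0,"hand": 24},
  {"dx": 0,"dy": -0.7,"dz": 0,"wx": 0,"wy": 0,"wz": 0,"hand": 25},
  {"dx": 0,"dy": -0.7,"dz": 0,"wx": 0,"wy": 0,"wz": 0,"hand": 28},
])

```text
time: 18.3
eef_pos: [588.9, -207.0, 31.0]
eef_rot: [[-0.115, 0.0, -0.993], [0.993, -0.0, -0.115], [-0.0, -1.0, -0.0]]
wrist_force: [-0.4, 0.2, 0.4]
gripper_width: 28.2
```

>>> move_arm([
  {"dx": 0,"dy": 0,"dz": 0,"wx": 0,"wy": 0,"wz": 0,"hand": 32},
  {"dx": 0,"dy": 0,"dz": 0,"wx": 0,"wy": 0,"wz": 0,"hand": 36},
  {"dx": 0,"dy": -8,"dz": 0,"wx": 0,"wy": 0,"wz": 0,"hand": 36},
  {"dx": 0,"dy": -30,"dz": 0,"wx": 0,"wy": 0,"wz": 0,"hand": 36},
  {"dx": 0,"dy": -70,"dz": 0,"wx": 0,"wy": 0,"wz": 0,"hand": 40},
])

```text
time: 18.92
eef_pos: [588.3, -206.6, 101.3]
eef_rot: [[-0.115, -0.002, -0.993], [0.993, 0.001, -0.115], [0.001, -1.0, 0.002]]
wrist_force: [-0.4, -0.3, 0.1]
gripper_width: 39.9
```

```bash
python3 -c "
from h import *
go(537,148.5,130,81.4)"
```

```text
t 18.93 pos [ 588.3 -206.6  101.3] grip 39.92 F [-0.42 -0.32  0.1 ]
  d [358.7 -28.1  10.2] w [-0.002  0.265  0.001]
```

>>> move_arm([
  {"dx": 15,"dy": -10,"dz": 0.5,"wx": 0,"wy": 0.01,"wz": 0,"hand": 44},
  {"dx": 50,"dy": -25,"dz": 1.5,"wx": 0,"wy": 0.04,"wz": 0,"hand": 44},
  {"dx": 100,"dy": -28,"dz": 3,"wx": 0,"wy": 0.075,"wz": 0,"hand": 44},
  {"dx": 150,"dy": -28,"dz": 5,"wx": 0,"wy": 0.11,"wz": 0,"hand": 44},
  {"dx": 200,"dy": -28,"dz": 6.5,"wx": 0,"wy": 0.145,"wz": 0,"hand": 44},
])

```text
time: 19.55
eef_pos: [558.3, -6.6, 128.6]
eef_rot: [[0.031, -0.001, -1.0], [1.0, 0.0, 0.031], [0.0, -1.0, 0.001]]
wrist_force: [0.5, -0.0, 0.7]
gripper_width: 43.7
```

>>> move_arm([
  {"dx": 48,"dy": 0,"dz": 8,"wx": 0,"wy": 0.035,"wz": 0,"hand": 44},
  {"dx": 95,"dy": 0,"dz": 17,"wx": 0,"wy": 0.07,"wz": 0,"hand": 44},
  {"dx": 135,"dy": 0,"dz": 25,"wx": 0,"wy": 0.1,"wz": 0,"hand": 44},
  {"dx": 157,"dy": 0,"dz": 28.5,"wx": 0,"wy": 0.12,"wz": 0,"hand": 44},
  {"dx": 158,"dy": 0,"dz": 28.7,"wx": 0,"wy": 0.12,"wz": 0,"hand": 44},
])

```text
time: 20.18
eef_pos: [534.4, 151.3, 128.6]
eef_rot: [[0.147, -0.001, -0.989], [0.989, 0.0, 0.147], [-0.0, -1.0, 0.001]]
wrist_force: [0.1, -1.3, -0.4]
gripper_width: 44.0
```

```bash
python3 -c "
from h import *
snap('f');go(535,150.8,67.5,81.4)
f=np.load('pics/f_top.npz');s=np.load('pics/f_side.npz')
A=cv2.resize(f['p'][155:245,310:415,::-1],None,fx=4,fy=4,interpolation=2)
B=cv2.resize(s['p'][160:265,200:300,::-1],(400,420),interpolation=2)
cv2.imwrite('pics/f_v.png',np.hstack([np.pad(A,((0,60),(0,0),(0,0))),B]))"
```

```text
t 20.27 pos [535.1 149.6 128.8] grip 44.37 F [ 0.07 -1.22 -0.29]
  d [ 1.2 61.3  0.2] w [-0.001  0.001 -0.   ]
```

View pics/f_v.png

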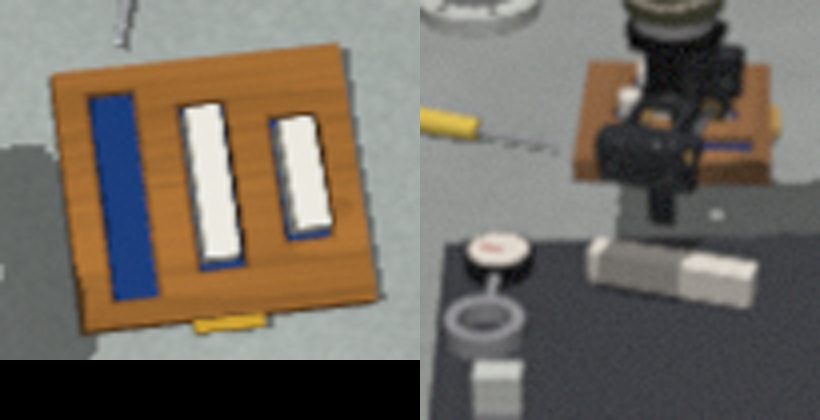

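The medium bar lies in the middle pocket (left panel, about (180–242, 103–265)), parallel to it and seated. The gripper hovers over the long bar. Descending.

>>> move_arm([
  {"dx": 0.6,"dy": 14,"dz": 0,"wx": 0,"wy": 0,"wz": 0,"hand": 44},
  {"dx": 1.2,"dy": 30,"dz": 0,"wx": 0,"wy": 0,"wz": 0,"hand": 44},
  {"dx": 1.2,"dy": 46,"dz": 0,"wx": 0,"wy": 0,"wz": 0,"hand": 44},
  {"dx": 1.2,"dy": 56,"dz": 0,"wx": 0,"wy": 0,"wz": 0,"hand": 44},
  {"dx": 1.2,"dy": 58,"dz": 0,"wx": 0,"wy": 0,"wz": 0,"hand": 44},
])

```text
time: 20.9
eef_pos: [535.3, 150.9, 70.3]
eef_rot: [[0.149, -0.001, -0.989], [0.989, -0.0, 0.149], [-0.0, -1.0, 0.001]]
wrist_force: [-0.1, 0.5, 0.4]
gripper_width: 44.1
```

```bash
python3 -c "
from h import *
go(535,150.8,67.5,81.4)
f=np.load('pics/f_top.npz');C=cloud('top',f['d']);hsv=cv2.cvtColor(f['p'],cv2.COLOR_RGB2HSV)
w=(hsv[...,1]<60)&(hsv[...,2]>170)&(abs(C[...,0]-587)<75)&(abs(C[...,1]+240)<60)&(C[...,2]>30)
k,l,st,ce=cv2.connectedComponentsWithStats(w.astype(np.uint8))
for i in range(1,k):
  if st[i,4]>50: print(st[i],np.median(C[l==i],0).round(1),cv2.minAreaRect(onplane('top',np.argwhere(l==i)[:,::-1].astype(float),44)[:,:2].astype(np.float32)))
"
```

```text
t 20.90 pos [535.3 150.9  70.3] grip 44.06 F [-0.15  0.49  0.45]
  d [-0.2  2.8  0.3] w [-0.001  0.    -0.   ]
[357 181  13  38 329] [ 586.8 -208.4   44.5] ((588.2767944335938, -207.97718811035156), (108.65731811523438, 24.938026428222656), 6.7530598640441895)
[380 184  13  28 240] [ 593.7 -273.    44.4] ((595.0198974609375, -273.2162170410156), (78.55859375, 24.783676147460938), 7.776986122131348)
```

>>> move_arm([
  {"dx": 0,"dy": 2,"dz": 0,"wx": 0,"wy": 0,"wz": 0,"hand": 36},
  {"dx": 0,"dy": 2.6,"dz": 0,"wx": 0,"wy": 0,"wz": 0,"hand": 31},
  {"dx": 0,"dy": 2.6,"dz": 0,"wx": 0,"wy": 0,"wz": 0,"hand": 28},
  {"dx": 0,"dy": 2.6,"dz": 0,"wx": 0,"wy": 0,"wz": 0,"hand": 26.5},
  {"dx": 0,"dy": 2.6,"dz": 0,"wx": 0,"wy": 0,"wz": 0,"hand": 25.5},
])

```text
time: 21.52
eef_pos: [535.7, 150.7, 68.7]
eef_rot: [[0.149, 0.0, -0.989], [0.989, -0.001, 0.149], [-0.001, -1.0, -0.0]]
wrist_force: [-0.9, -3.0, 2.6]
gripper_width: 24.9
```

>>> move_arm([
  {"dx": 0,"dy": 0,"dz": 0,"wx": 0,"wy": 0,"wz": 0,"hand": 24.8},
  {"dx": 0,"dy": 0,"dz": 0,"wx": 0,"wy": 0,"wz": 0,"hand": 24.4},
  {"dx": 0,"dy": 0,"dz": 0,"wx": 0,"wy": 0,"wz": 0,"hand": 24.1},
  {"dx": 0,"dy": 0,"dz": 0,"wx": 0,"wy": 0,"wz": 0,"hand": 23.95},
  {"dx": 0,"dy": 0,"dz": 0,"wx": 0,"wy": 0,"wz": 0,"hand": 23.88},
])

```text
time: 22.15
eef_pos: [535.7, 151.0, 68.6]
eef_rot: [[0.149, 0.0, -0.989], [0.989, -0.0, 0.149], [-0.0, -1.0, -0.0]]
wrist_force: [0.8, -3.4, 3.8]
gripper_width: 23.5
```

>>> move_arm([
  {"dx": 0,"dy": 0,"dz": 0,"wx": 0,"wy": 0,"wz": 0,"hand": 23.88},
  {"dx": 0,"dy": -0.5,"dz": 0,"wx": 0,"wy": 0,"wz": 0,"hand": 23.88},
  {"dx": 0,"dy": -1,"dz": 0,"wx": 0,"wy": 0,"wz": 0,"hand": 23.88},
  {"dx": 0,"dy": -1.5,"dz": 0,"wx": 0,"wy": 0,"wz": 0,"hand": 23.88},
  {"dx": 0,"dy": -1.5,"dz": 0,"wx": 0,"wy": 0,"wz": 0,"hand": 23.88},
])

```text
time: 22.78
eef_pos: [535.4, 151.1, 69.8]
eef_rot: [[0.149, -0.001, -0.989], [0.989, 0.0, 0.149], [0.0, -1.0, 0.001]]
wrist_force: [1.0, 0.8, -3.8]
gripper_width: 24.0
```

```bash
python3 -c "
from h import *
avg(4);avg(4)"
```

```text
t 22.98 pos [535.49 151.07  69.9 ] F [ 0.11 -0.17 -4.29] grip 23.81
t 23.18 pos [535.58 151.02  70.  ] F [-0.16  0.2  -4.78] grip 23.9
```

>>> move_arm([
  {"dx": 0,"dy": -4,"dz": 0,"wx": 0,"wy": 0,"wz": 0,"hand": 23.87},
  {"dx": 0,"dy": -13,"dz": 0,"wx": 0,"wy": 0,"wz": 0,"hand": 23.87},
  {"dx": 0,"dy": -27,"dz": 0,"wx": 0,"wy": 0,"wz": 0,"hand": 23.87},
  {"dx": 0,"dy": -40,"dz": 0,"wx": 0,"wy": 0,"wz": 0,"hand": 23.87},
  {"dx": 0,"dy": -48,"dz": 0,"wx": 0,"wy": 0,"wz": 0,"hand": 23.87},
])

```text
time: 23.8
eef_pos: [535.9, 151.0, 119.3]
eef_rot: [[0.149, 0.001, -0.989], [0.989, 0.0, 0.149], [0.0, -1.0, -0.001]]
wrist_force: [-0.2, 0.5, -3.7]
gripper_width: 23.6
```

```bash
python3 -c "
from h import *
avg(3);go(578.5,-145.5,118,96.6)"
```

```text
t 23.95 pos [535.96 151.05 119.14] F [-0.03 -0.58 -3.46] grip 23.87
t 23.95 pos [535.7 151.  118.4] grip 23.98 F [-0.29 -0.84 -3.2 ]
  d [-286.8    0.4  -86.6] w [ 0.001 -0.265  0.   ]
```

>>> move_arm([
  {"dx": -8,"dy": 0,"dz": -2.5,"wx": 0,"wy": -0.007,"wz": 0,"hand": 23.87},
  {"dx": -25,"dy": 0,"dz": -7.5,"wx": 0,"wy": -0.023,"wz": 0,"hand": 23.87},
  {"dx": -52,"dy": 0,"dz": -15.5,"wx": 0,"wy": -0.048,"wz": 0,"hand": 23.87},
  {"dx": -85,"dy": 0,"dz": -25.5,"wx": 0,"wy": -0.078,"wz": 0,"hand": 23.87},
  {"dx": -118,"dy": 0,"dz": -35.5,"wx": 0,"wy": -0.109,"wz": 0,"hand": 23.87},
])

```text
time: 24.58
eef_pos: [553.0, 27.5, 117.5]
eef_rot: [[0.04, -0.001, -0.999], [0.999, 0.0, 0.04], [-0.0, -1.0, 0.001]]
wrist_force: [0.0, 0.0, -3.6]
gripper_width: 23.9
```

```bash
python3 -c "
from h import *
go(578.5,-145.5,118,96.6)"
```

```text
t 24.57 pos [553.   27.5 117.5] grip 23.88 F [ 0.    0.02 -3.64]
  d [-171.9   -0.5  -32.4] w [-0.001 -0.155  0.   ]
```

>>> move_arm([
  {"dx": -34,"dy": 0,"dz": -6.5,"wx": 0,"wy": -0.031,"wz": 0,"hand": 23.87},
  {"dx": -68,"dy": 0,"dz": -13,"wx": 0,"wy": -0.061,"wz": 0,"hand": 23.87},
  {"dx": -100,"dy": 0,"dz": -19,"wx": 0,"wy": -0.09,"wz": 0,"hand": 23.87},
  {"dx": -128,"dy": 0,"dz": -24,"wx": 0,"wy": -0.115,"wz": 0,"hand": 23.87},
  {"dx": -150,"dy": 0,"dz": -28,"wx": 0,"wy": -0.137,"wz": 0,"hand": 23.87},
])

```text
time: 25.2
eef_pos: [574.6, -123.7, 117.4]
eef_rot: [[-0.096, -0.001, -0.995], [0.995, 0.0, -0.096], [0.0, -1.0, 0.001]]
wrist_force: [0.4, -0.1, -4.7]
gripper_width: 23.9
```

>>> move_arm([
  {"dx": -12,"dy": 0,"dz": -2.5,"wx": 0,"wy": -0.012,"wz": 0,"hand": 23.87},
  {"dx": -17,"dy": 6,"dz": -3,"wx": 0,"wy": -0.017,"wz": 0,"hand": 23.87},
  {"dx": -18,"dy": 22,"dz": -3,"wx": 0,"wy": -0.018,"wz": 0,"hand": 23.87},
  {"dx": -18,"dy": 42,"dz": -3,"wx": 0,"wy": -0.018,"wz": 0,"hand": 23.87},
  {"dx": -18,"dy": 55,"dz": -3,"wx": 0,"wy": -0.018,"wz": 0,"hand": 23.87},
])

```text
time: 25.82
eef_pos: [579.0, -138.7, 61.1]
eef_rot: [[-0.115, -0.002, -0.993], [0.993, 0.001, -0.115], [0.001, -1.0, 0.002]]
wrist_force: [-0.6, 0.4, -3.8]
gripper_width: 23.7
```

```bash
python3 - <<'E'
from h import *
avg(3);go(578.5,-145.5,50,96.6)
E
```

```text
t 25.98 pos [ 578.87 -138.83   61.08] F [ 0.08 -0.22 -4.96] grip 23.9
t 25.98 pos [ 579.4 -139.1   62.3] grip 23.80 F [ 0.49 -0.77 -3.82]
  d [-6.2 12.3  1.6] w [-0.001 -0.001  0.001]
```

>>> move_arm([
  {"dx": -3,"dy": 0,"dz": 0.5,"wx": 0,"wy": 0,"wz": 0,"hand": 23.87},
  {"dx": -5.5,"dy": 3,"dz": 1,"wx": 0,"wy": 0,"wz": 0,"hand": 23.87},
  {"dx": -6.2,"dy": 8,"dz": 1,"wx": 0,"wy": 0,"wz": 0,"hand": 23.87},
  {"dx": -6.2,"dy": 11.5,"dz": 1,"wx": 0,"wy": 0,"wz": 0,"hand": 23.87},
  {"dx": -6.2,"dy": 11.5,"dz": 1,"wx": 0,"wy": 0,"wz": 0,"hand": 23.87},
])

```text
time: 26.6
eef_pos: [579.2, -145.8, 51.1]
eef_rot: [[-0.114, -0.001, -0.993], [0.993, 0.0, -0.114], [0.0, -1.0, 0.001]]
wrist_force: [-0.4, -0.0, -4.3]
gripper_width: 23.7
```

```bash
python3 - <<'E'
from h import *
avg(2);snap('g');go(578.5,-145.5,33,96.6)
A=np.load('pics/g_side.npz')['p'][160:220,225:305,::-1]
cv2.imwrite('pics/g_v.png',cv2.resize(A,None,fx=8,fy=8,interpolation=2))
E
```

```text
t 26.7 pos [ 579.39 -145.84   51.47] F [ 0.03 -0.14 -4.06] grip 23.97
t 26.80 pos [ 579.5 -145.9   51.7] grip 23.93 F [ 0.34 -0.43 -3.51]
  d [ 0.5 18.7  0.9] w [ 0.    -0.001 -0.   ]
```

View pics/g_v.png

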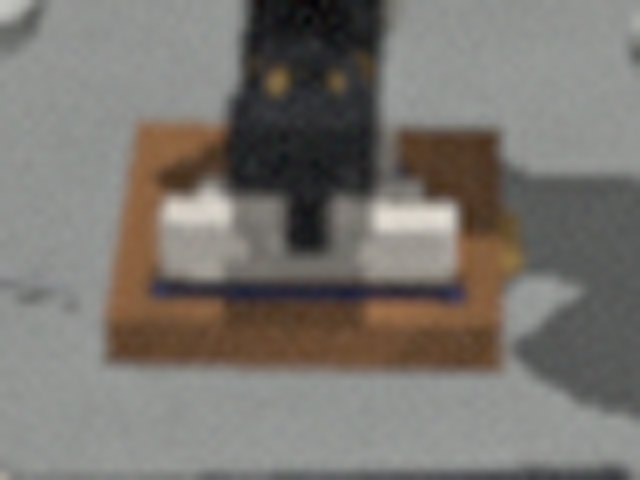

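The long bar is centred over its pocket: its ends are at 160 and 458 in the crop, with the blue from 151 to 467. Lowering.

>>> move_arm([
  {"dx": 0.2,"dy": 2,"dz": 0,"wx": 0,"wy": 0,"wz": 0,"hand": 23.87},
  {"dx": 0.2,"dy": 6,"dz": 0,"wx": 0,"wy": 0,"wz": 0,"hand": 23.87},
  {"dx": 0.2,"dy": 10,"dz": 0,"wx": 0,"wy": 0,"wz": 0,"hand": 23.87},
  {"dx": 0.2,"dy": 14,"dz": 0,"wx": 0,"wy": 0,"wz": 0,"hand": 23.87},
  {"dx": 0.2,"dy": 15.5,"dz": 0,"wx": 0,"wy": 0,"wz": 0,"hand": 23.87},
])

```text
time: 27.42
eef_pos: [579.2, -145.6, 35.6]
eef_rot: [[-0.114, -0.0, -0.993], [0.993, 0.0, -0.114], [0.0, -1.0, 0.0]]
wrist_force: [-1.1, -0.0, -3.4]
gripper_width: 23.8
```

>>> move_arm([
  {"dx": 0,"dy": 0.3,"dz": 0,"wx": 0,"wy": 0,"wz": 0,"hand": 23.87},
  {"dx": 0,"dy": 0.6,"dz": 0,"wx": 0,"wy": 0,"wz": 0,"hand": 23.87},
  {"dx": 0,"dy": 0.9,"dz": 0,"wx": 0,"wy": 0,"wz": 0,"hand": 23.87},
  {"dx": 0,"dy": 1.2,"dz": 0,"wx": 0,"wy": 0,"wz": 0,"hand": 23.87},
  {"dx": 0,"dy": 1.2,"dz": 0,"wx": 0,"wy": 0,"wz": 0,"hand": 23.87},
])

```text
time: 28.05
eef_pos: [579.3, -145.7, 34.8]
eef_rot: [[-0.114, -0.0, -0.993], [0.993, -0.0, -0.114], [-0.0, -1.0, 0.0]]
wrist_force: [0.5, -0.2, -4.2]
gripper_width: 23.8
```

```bash
python3 -c "
from h import *
avg(4)"
```

```text
t 28.25 pos [ 579.36 -145.68   34.84] F [-0.13 -0.42 -3.49] grip 23.89
```

>>> move_arm([
  {"dx": 0,"dy": 0.3,"dz": 0,"wx": 0,"wy": 0,"wz": 0,"hand": 23.87},
  {"dx": 0,"dy": 0.6,"dz": 0,"wx": 0,"wy": 0,"wz": 0,"hand": 23.87},
  {"dx": 0,"dy": 0.9,"dz": 0,"wx": 0,"wy": 0,"wz": 0,"hand": 23.87},
  {"dx": 0,"dy": 1.2,"dz": 0,"wx": 0,"wy": 0,"wz": 0,"hand": 23.87},
  {"dx": 0,"dy": 1.4,"dz": 0,"wx": 0,"wy": 0,"wz": 0,"hand": 23.87},
])

```text
time: 28.88
eef_pos: [579.3, -145.7, 33.4]
eef_rot: [[-0.114, 0.0, -0.993], [0.993, -0.0, -0.114], [-0.0, -1.0, -0.0]]
wrist_force: [-0.6, -0.4, -3.8]
gripper_width: 23.8
```

```bash
python3 -c "
from h import *
avg(4)"
```

```text
t 29.07 pos [ 579.35 -145.68   33.41] F [ 0.09 -0.04 -3.66] grip 23.8
```

>>> move_arm([
  {"dx": 0,"dy": 0.2,"dz": 0,"wx": 0,"wy": 0,"wz": 0,"hand": 23.87},
  {"dx": 0,"dy": 0.4,"dz": 0,"wx": 0,"wy": 0,"wz": 0,"hand": 23.87},
  {"dx": 0,"dy": 0.6,"dz": 0,"wx": 0,"wy": 0,"wz": 0,"hand": 23.87},
  {"dx": 0,"dy": 0.8,"dz": 0,"wx": 0,"wy": 0,"wz": 0,"hand": 23.87},
  {"dx": 0,"dy": 0.8,"dz": 0,"wx": 0,"wy": 0,"wz": 0,"hand": 23.87},
])

```text
time: 29.7
eef_pos: [579.4, -145.7, 32.7]
eef_rot: [[-0.114, 0.0, -0.993], [0.993, -0.0, -0.114], [-0.0, -1.0, -0.0]]
wrist_force: [-0.2, -0.2, -3.2]
gripper_width: 23.7
```

```bash
python3 -c "
from h import *
avg(4)"
```

```text
t 29.9 pos [ 579.35 -145.68   32.63] F [ 0.01 -0.07 -3.59] grip 23.94
```

>>> move_arm([
  {"dx": 0,"dy": 0.2,"dz": 0,"wx": 0,"wy": 0,"wz": 0,"hand": 23.87},
  {"dx": 0,"dy": 0.4,"dz": 0,"wx": 0,"wy": 0,"wz": 0,"hand": 23.87},
  {"dx": 0,"dy": 0.6,"dz": 0,"wx": 0,"wy": 0,"wz": 0,"hand": 23.87},
  {"dx": 0,"dy": 0.6,"dz": 0,"wx": 0,"wy": 0,"wz": 0,"hand": 23.87},
  {"dx": 0,"dy": 0.6,"dz": 0,"wx": 0,"wy": 0,"wz": 0,"hand": 23.87},
])

```text
time: 30.52
eef_pos: [579.4, -145.7, 32.6]
eef_rot: [[-0.114, 0.0, -0.993], [0.993, -0.0, -0.114], [-0.0, -1.0, -0.0]]
wrist_force: [-4.3, 0.6, 5.1]
gripper_width: 24.0
```

```bash
python3 -c "
from h import *
avg(4)"
```

```text
t 30.73 pos [ 579.38 -145.68   32.59] F [-3.67  1.37  5.33] grip 24.02
```

Seated, with contact at 32.6 as expected. I ease off, release and rise.

>>> move_arm([
  {"dx": 0,"dy": -0.3,"dz": 0,"wx": 0,"wy": 0,"wz": 0,"hand": 23.87},
  {"dx": 0,"dy": -0.5,"dz": 0,"wx": 0,"wy": 0,"wz": 0,"hand": 23.9},
  {"dx": 0,"dy": -0.5,"dz": 0,"wx": 0,"wy": 0,"wz": 0,"hand": 24},
  {"dx": 0,"dy": -0.5,"dz": 0,"wx": 0,"wy": 0,"wz": 0,"hand": 25},
  {"dx": 0,"dy": -0.5,"dz": 0,"wx": 0,"wy": 0,"wz": 0,"hand": 28},
])

```text
time: 31.35
eef_pos: [579.5, -145.8, 32.5]
eef_rot: [[-0.114, 0.0, -0.993], [0.993, -0.0, -0.114], [-0.0, -1.0, -0.0]]
wrist_force: [-0.4, -0.2, 0.0]
gripper_width: 28.1
```

>>> move_arm([
  {"dx": 0,"dy": 0,"dz": 0,"wx": 0,"wy": 0,"wz": 0,"hand": 32},
  {"dx": 0,"dy": 0,"dz": 0,"wx": 0,"wy": 0,"wz": 0,"hand": 36},
  {"dx": 0,"dy": -8,"dz": 0,"wx": 0,"wy": 0,"wz": 0,"hand": 36},
  {"dx": 0,"dy": -30,"dz": 0,"wx": 0,"wy": 0,"wz": 0,"hand": 36},
  {"dx": 0,"dy": -80,"dz": 0,"wx": 0,"wy": 0,"wz": 0,"hand": 40},
])

```text
time: 31.98
eef_pos: [578.5, -145.3, 112.3]
eef_rot: [[-0.114, -0.003, -0.993], [0.993, 0.002, -0.114], [0.002, -1.0, 0.003]]
wrist_force: [0.1, -0.8, 1.0]
gripper_width: 40.1
```

>>> move_arm([
  {"dx": 30,"dy": -30,"dz": 0,"wx": 0,"wy": 0,"wz": 0,"hand": 40},
  {"dx": 80,"dy": -60,"dz": 0,"wx": 0,"wy": 0,"wz": 0,"hand": 40},
  {"dx": 130,"dy": -70,"dz": 20,"wx": 0,"wy": 0,"wz": 0,"hand": 40},
  {"dx": 180,"dy": -70,"dz": 40,"wx": 0,"wy": 0,"wz": 0,"hand": 40},
  {"dx": 200,"dy": -70,"dz": 60,"wx": 0,"wy": 0,"wz": 0,"hand": 40},
])

```text
time: 32.6
eef_pos: [495.9, 48.2, 183.3]
eef_rot: [[-0.116, 0.001, -0.993], [0.993, 0.0, -0.116], [-0.0, -1.0, -0.001]]
wrist_force: [-0.3, -0.2, -0.4]
gripper_width: 40.0
```

```bash
python3 -c "
from h import *
snap('z');avg(1)
f=np.load('pics/z_top.npz');C=cloud('top',f['d']);hsv=cv2.cvtColor(f['p'],cv2.COLOR_RGB2HSV)
w=(hsv[...,1]<60)&(hsv[...,2]>170)&(abs(C[...,0]-587)<90)&(abs(C[...,1]+210)<90)&(C[...,2]>30)
k,l,st,ce=cv2.connectedComponentsWithStats(w.astype(np.uint8))
for i in range(1,k):
  if st[i,4]>50: print(np.median(C[l==i],0).round(1),np.percentile(C[l==i][:,2],[5,95]).round(1),cv2.minAreaRect(onplane('top',np.argwhere(l==i)[:,::-1].astype(float),44)[:,:2].astype(np.float32)))
cv2.imwrite('pics/z_v.png',cv2.resize(f['p'][140:300,130:430,::-1],None,fx=2.6,fy=2.6,interpolation=2))
"
```

```text
t 32.75 pos [496.84  46.62 183.36] F [ 0.4  -0.29  0.58] grip 40.21
[ 612.4 -143.7   44.7] [38.9 50. ] ((612.8577270507812, -143.00662231445312), (72.54649353027344, 24.777801513671875), 6.201294422149658)
[ 598.3 -208.7   44.7] [38.1 49.8] ((588.2767944335938, -207.97718811035156), (108.65731811523438, 24.938026428222656), 6.7530598640441895)
[ 593.9 -273.    44.4] [38.2 50.1] ((594.8414306640625, -273.2405700683594), (78.91854858398438, 24.783676147460938), 7.776986122131348)
```

View pics/z_v.png

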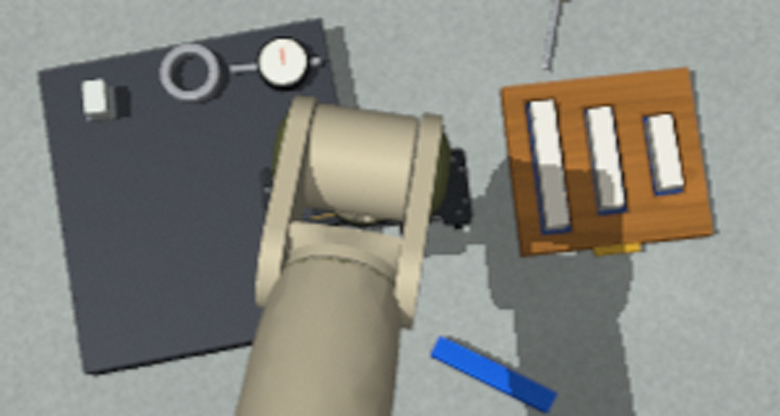

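All three bars lie in their own pockets: long at (548,165), medium at (605,158) and short at (664,152) in the crop, with tops at about 44.5 mm. The arm is clear and the other things are undisturbed. Handing in.

```bash
python3 -c "
from plant import job_done
print(job_done())"
```

```text
the job is handed in; nothing more can be done
None
```

Both white bars are back in their own pockets, and I handed the job in at about 33 s. The one doubt is the 15 N grip limit, which may have been passed briefly early on.

**Last checks:** The tops of both bars read 44.7 mm by depth (44 expected when seated), and both lie parallel to their pockets. The short bar had not moved. In the last top view the ring, blocks, dial and blue bar looked undisturbed. I did not separately re-measure the screwdriver, bottle, flange or the black and green look-alikes. The arm was clear and touching nothing.

**Grip force:** Nothing in the robot's readings shows grip force, and the interface fixes it at 30 N. I kept it light by commanding an opening only just under the bar's 24 mm width. Slip tests on the plate showed this works: 24.0 mm let the medium bar slip and 23.9 mm held it.
- **Carrying:** I carried the bars at 23.85 mm (medium) and 23.87 mm (long). I take these as under 15 N, but that is inferred, not measured.
- **Possible breach:** My first test lift of the medium bar used 23.6 mm for about 1.5 s. That may have passed 15 N, and I cannot rule it out.

**Setting down:** Each bar was lowered the last few millimetres in small steps. The net upward force at the wrist was about 7 N for the medium bar and 5 N for the long one. That puts about 11 N and 9 N on the pocket floor.

**Disagreement:** The two cameras differed by about 3–5 mm on positions, so I lined each bar up with its pocket in the side view alone before lowering.

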